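Put the printing blocks back in their own slots

ROBOT

A 6-joint arm with a two-finger parallel gripper is mounted at the origin on the work surface. World frame = base frame: x ahead of the robot, y to its left, z up, the work surface at z = 0. Lengths are in m, angles in rad, forces in N, time in s.
With the tool pointing down it reaches from about 0.325 to 0.9 m from the base axis. Payload 6.1 kg.
Tool frame: the origin (TCP) lies midway between the tips of the shut fingers; the grasp point (between the pads) lies manip.grip_point_offset behind it (manip.grip_point_offset is the distance from the TCP to the grasp point, in m); z points along the fingers, y is the line along which they close (so a half turn about z gives the same grasp; the last joint's range is limited). The gripper opens to 85 mm and grips with 20 to 120 N. Pads are 22 mm wide; open, the fingers measure 114 mm over their backs; the gripper's body (76 mm by 85 mm) begins 54 mm behind the grasp point. The pads swing forward as they close: fully open they stand 13 mm farther back than shut.
Start: joints at [-1.385, 0.22, 1.526, -0, 1.395, -0.126], TCP at [0.192, -0.595, 0.231] pointing down, gripper open.
Joint ranges: [-2.98, 2.98], [-0.91, 2.08], [0.09, 2.57], [-1.24, 4.39], [0.2, 2.65], [-2.68, 2.68]. Speed limits (rad/s): [2.57, 2.57, 3.01, 3.14, 3.14, 3.14].

INTERFACE

Orientations are given as a unit quaternion [w, x, y, z].
In Python, from station import get_obs, vision, ticket, manip gives the robot as it stands.
- The arm moves only by the tool carry_out, never from a script. Its argument "increments" is a list of rows, each a list of 2 entries, a list of its own where there are three numbers: the shift along the tool's x, y, z in cm, then the turn, a rotation vector about the tool's x, y, z in rad. In form: [[[x, y, z], [ax, ay, az]], ...]. A call has 1 to 8 rows; each row is the pose to reach, as a shift and turn from the pose commanded when the call began, along the tool's axes at that moment; what a row does not reach only later rows make up. A row lasts 1/10 s, in which the tool goes at most 50 mm and 8.59 degrees, less where a joint would pass 70% of its speed; a pose out of reach is approached as far as the arm can. A call with a gripper value outside its range is refused whole. "jaw" is the finger opening in cm, from 0 to 8.54, set as the call begins (left out, the last holds). The fingers move at their own pace and stop on an object; "newtons" is the grip in N (left out, the last holds). Time passes only in rows, so rows that repeat a pose let the fingers close. It gives the time, the measured TCP pose, the force, the opening and the grip force at its end, in the units of the state.
- get_obs(): the state, without advancing time (a new reading comes with each control period).
- vision.camera(name): name is "scene" or "side" or "wrist"; returns a dict with "img" (480x640x3 uint8, red, green, blue), "z_map" (480x640 float32, m along the optical axis (not along the pixel's ray), 0 where there is no reading), "mtx" (3x3 intrinsics, pixels), "dist" ([k1, k2, p1, p2, k3] as OpenCV has them; the pictures are not rectified), "world_from_camera" (4x4, takes a point from camera to world coordinates). Camera axes: x right, y down, z forward; pixel columns grow to the right and rows downward; lengths in m; the calibration is good to about 2 mm. A picture is of the moment at which its call begins.
- ticket.close_job(): hands the job in; it is judged then, once.
The state is a dict: "time": time; "q": joint angles; "dq": joint speeds; "joint_efforts": joint torques, N m; "ee_pos": TCP position; "orientation": TCP orientation; "force": force on the tool from outside, world axes, zero at the start; "moment": the same for the moment, N m; "finger_gap": finger opening in m; "finger_force": force on a finger pad.
Only numpy, scipy, OpenCV 4.12 (cv2) and the standard library are available. Lean on these libraries where they do the work, as an engineer would, in place of code of your own. Each camera call takes 0.05 s, during which the arm holds its last target. There are 200 camera calls.

TASK

Someone left the printing blocks out in the art corner and put the round one in the square slot. Return the round, the square and the oblong block each to its own slot of the sloping plywood tidy (the slot whose cavity and label card match its base), handle up and base flat on the floor of the cavity, let go of them, and leave the other things on the table where they are.

Things in the scene. Friction and masses are not known exactly. Their poses are not given: they have to be found in the camera images.
- stamp_round: Printing block of pale wood with a round base, diameter 66 mm, 18 mm thick. On top, centred, is a plain wooden bar handle 56 mm long (along x), 18 mm thick (along y), 36 mm tall; whole block 54 mm tall, about 0.12 kg. Origin: centre of the underside; z points up out of the handle. At the start it sits with its base in the cavity of the square slot, tilted with it.
- stamp_square: Printing block of pale wood with a square base, 66 x 66 mm, 18 mm thick. On top, centred, is a plain wooden bar handle 56 mm long (along x), 18 mm thick (along y), 36 mm tall; whole block 54 mm tall, about 0.12 kg. Origin: centre of the underside; z points up out of the handle. Stands on the table at the start.
- stamp_long: Printing block of pale wood with an oblong base, 110 mm (x) x 50 mm (y), 18 mm thick. On top, centred, is a plain wooden bar handle 56 mm long (along x), 18 mm thick (along y), 36 mm tall; whole block 54 mm tall, about 0.12 kg. Origin: centre of the underside; z points up out of the handle. Stands on the table at the start.
- slot_round: Plywood slot board of the tidy with a round cavity, diameter 72 mm. Board slopes 30 degrees, rising away from the robot. Origin: cavity centre, on the underside of the 22 mm board; x up the slope, y across, z the slope normal (up, towards the robot). Cavity: rim at z = 22 mm, floor at z = 8 mm. A white card with the dark shape is stuck on the lower edge, x = -87 mm.
- slot_square: Plywood slot board of the tidy with a square cavity, 72 x 72 mm, sides along x and y. Board slopes 30 degrees, rising away from the robot. Origin: cavity centre, on the underside of the 22 mm board; x up the slope, y across, z the slope normal (up, towards the robot). Cavity: rim at z = 22 mm, floor at z = 8 mm. A white card with the dark shape is stuck on the lower edge, x = -87 mm.
- slot_long: Plywood slot board of the tidy with an oblong cavity, 116 mm (x, up the slope) x 56 mm (y). Board slopes 30 degrees, rising away from the robot. Origin: cavity centre, on the underside of the 22 mm board; x up the slope, y across, z the slope normal (up, towards the robot). Cavity: rim at z = 22 mm, floor at z = 8 mm. A white card with the dark shape is stuck on the lower edge, x = -87 mm.
- tidy: Fixed plywood tidy facing the robot, 374 mm wide (y), 180 mm deep; carries the three slot boards (174 x 110 mm) side by side, 115 mm apart, in any order. Origin: centre of its base on the table; x away from the robot. Plywood cheeks at y = +-181 mm stand 11 mm above the boards.
- rail (a point): Middle of a wooden dowel rail, 16 mm thick, across the whole width of the tidy (along its y), 240 mm above the table, carried at both ends by posts 250 mm tall. It hangs over the slots: the tool must come in under it, tilted along the slope normal.
- cup: Bystander, to be left alone: white ceramic cup, 68 mm across the rim, 85 mm tall, open, no handle. Origin: centre of its underside.
- jar: Bystander, to be left alone: jar with white cap, 66 mm across, 75 mm tall. Origin: centre of its underside.
- tube: Bystander, to be left alone: upright cardboard tube, 52 mm across, 100 mm tall. Origin: centre of its underside.
- spool: Bystander, to be left alone: wooden spool, 64 mm across, 70 mm tall. Origin: centre of its underside.
- tape: Bystander, to be left alone: roll of clear tape lying flat, 90 mm across, 22 mm tall. Origin: centre of its underside.
- glue: Bystander, to be left alone: white glue bottle, 54 mm across, 130 mm tall. Origin: centre of its underside.
- brush: Bystander, to be left alone: paint brush lying flat, 180 mm long along its x axis. Origin: middle of its length, near the table.
Things that resemble listed ones, but are neither listed nor needed, are in the scene too. What is shaped like the stamp_long but purple or turquoise is not meant. Leave any purple or turquoise look-alike of the stamp_square alone.

How it is judged:
By the outcome, as a careful person would: the job done as asked, in the order asked, and still so for the second after the job is handed in, with the robot touching nothing.
It also fails if it takes over 72 s, if anything falls off the work surface, if the arm or the gripper's body presses on something with over 40 N, if the wrist force passes 120 N, or if a joint passes its speed limit or range.

## Working session

There is one attempt and no reset: what is moved stays moved. The work goes in short steps, Python scripts to look and compute and a tool call to move; the robot and the scene stay as the last step left them, time stands still between calls to the robot, and variables do not carry over. Pictures are saved under pics/ and viewed, at most 10 in all, crops included, and the job is handed in when it is done.

Besides the shell and the picture viewer there is one more tool, called after "Call:" as a command line: name --argument value ..., lists and objects as JSON in quotes. carry_out: Moves the arm, as the interface text tells. Its arguments: {"type":"object","properties":{"increments":{"type":"array"},"jaw":{"type":"number"},"newtons":{"type":"number"}},"required":["increments"]}

```bash
mkdir -p pics; ls
python3 - <<'E'
from station import get_obs, vision, ticket, manip
import cv2,numpy as np
print(get_obs(), manip.grip_point_offset)
for n in ["scene","side"]:
    c=vision.camera(n); cv2.imwrite(f"pics/{n}0.png",c["img"][:,:,::-1]); np.savez(f"/tmp/{n}0.npz",**c)
    print(n,c["mtx"].tolist(),c["dist"],c["world_from_camera"].round(3).tolist())
E
```

```text
pics
{'time': 0.0, 'q': array([-1.38510589e+00,  2.21235691e-01,  1.52759780e+00,  2.16052555e-05,
        1.39467445e+00, -1.26079403e-01]), 'dq': array([-9.94133980e-05, -1.48326773e-04, -4.09780998e-04,  4.62310678e-04,
        1.69248598e-03,  1.65001554e-03]), 'joint_efforts': array([ 2.85085825e-04, -4.96899891e+01, -3.89388978e+01, -1.72568884e-04,
        1.10528368e-02,  8.78281298e-06]), 'ee_pos': array([ 0.19162048, -0.59428108,  0.23020035]), 'orientation': array([-9.57531801e-04,  9.87874372e-01,  1.55252399e-01, -1.79097592e-05]), 'force': array([-0.51862707,  0.51149549, -0.47314682]), 'moment': array([-0.02346414, -0.03813646, -0.02925222]), 'finger_force': 0.0, 'finger_gap': 0.08546284950029254} 0.0187
scene [[559.2836390401943, 0.0, 317.861693862888], [0.0, 559.2836390401943, 249.95921134778814], [0.0, 0.0, 1.0]] [-0.13133329  0.          0.          0.          0.        ] [[0.007, 0.722, -0.692, 1.36], [1.0, 0.002, 0.013, -0.033], [0.011, -0.692, -0.722, 1.07], [0.0, 0.0, 0.0, 1.0]]
side [[563.0043052106463, 0.0, 316.50761563304417], [0.0, 563.0043052106463, 249.57756812529118], [0.0, 0.0, 1.0]] [0.03181715 0.         0.         0.         0.        ] [[-0.797, -0.427, 0.427, -0.214], [-0.604, 0.57, -0.557, 0.907], [-0.006, -0.702, -0.712, 1.321], [0.0, 0.0, 0.0, 1.0]]
```

View pics/scene0.png

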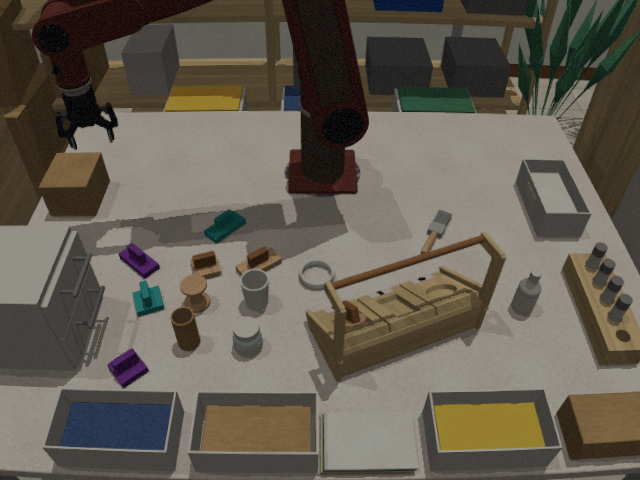

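View pics/side0.png

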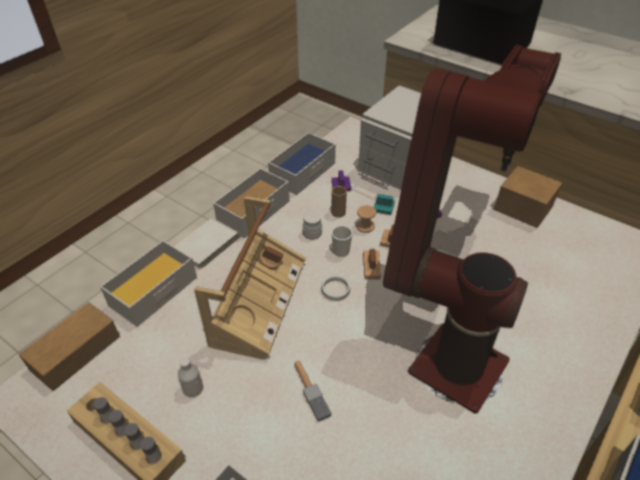

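The scene picture shows the pale-orange square block near (206,264) and the oblong one near (258,261). The round block is in the tidy's -y slot at (352,312), and the rail runs over the slots. The side view shows the same, with the label cards at the front edge, around (293,270), (283,300) and (270,330).

```bash
cat > h.py <<'E'
import numpy as np,cv2
def cloud(c):
    H,W=c["z_map"].shape
    u,v=np.meshgrid(np.arange(W),np.arange(H))
    p=cv2.undistortPoints(np.stack([u,v],-1).reshape(-1,1,2).astype(float),c["mtx"],c["dist"]).reshape(H,W,2)
    P=np.dstack([p,np.ones((H,W))])*c["z_map"][...,None]
    T=c["world_from_camera"]
    P=P@T[:3,:3].T+T[:3,3]; P[c["z_map"]<=0]=np.nan
    return P
def rect(pts):
    (cx,cy),(w,h),a=cv2.minAreaRect(pts[:,:2].astype(np.float32)*1000)
    return round(cx,1),round(cy,1),round(w,1),round(h,1),round(a,1)
E
python3 - <<'E'
from h import *
S=dict(np.load("/tmp/scene0.npz"));D=dict(np.load("/tmp/side0.npz"))
a=cv2.resize(S["img"][225:385,120:300],None,fx=2.2,fy=2.2,interpolation=3)
b=cv2.resize(D["img"][190:370,190:310],None,fx=3.2,fy=3.2,interpolation=3)
h=max(a.shape[0],b.shape[0]);o=np.zeros((h,a.shape[1]+b.shape[1],3),np.uint8)
o[:a.shape[0],:a.shape[1]]=a;o[:b.shape[0],a.shape[1]:]=b
cv2.imwrite("pics/crop.png",np.clip(o[:,:,::-1]*1.5,0,255).astype(np.uint8))
for n,c in (("scene",S),("side",D)):
    P=cloud(c);hsv=cv2.cvtColor(c["img"],cv2.COLOR_RGB2HSV)
    z=P[...,2]
    # table check
    t=(abs(z)<0.02); print(n,"table z med",np.nanmedian(z[t]),np.nanstd(z[t]))
    # objects above table
    m=((z>0.01)&(z<0.3)&(P[...,0]>0.25)&(P[...,0]<0.9)&(P[...,1]>-.6)&(P[...,1]<.5)).astype(np.uint8)
    k,L,st,_=cv2.connectedComponentsWithStats(m)
    for i in range(1,k):
        if st[i,4]<80: continue
        q=L==i;pt=P[q];hh=np.median(hsv[q],0)
        top=np.percentile(pt[:,2],98)
        tp=pt[pt[:,2]>top-0.008]
        print(st[i].tolist(),"hsv",hh,"top",round(top,3),"toprect",rect(tp),"all",rect(pt))
E
```

```text
scene table z med -4.289384671296581e-05 0.00463846280263766
[204, 214, 38, 27, 495] hsv [ 88. 189.  52.] top 0.054 toprect (262.2, -272.5, 20.8, 42.9, 48.4) all (265.4, -275.6, 54.1, 91.5, 46.2)
[19, 225, 86, 144, 7409] hsv [20. 22. 68.] top 0.241 toprect (599.9, -579.9, 40.1, 227.2, 90.0) all (600.3, -553.1, 93.7, 227.9, 90.0)
[299, 224, 207, 156, 14154] hsv [ 19. 104.  95.] top 0.251 toprect (626.3, 179.9, 82.4, 375.6, 22.3) all (488.6, 176.3, 349.1, 474.1, 21.6)
[118, 243, 41, 34, 660] hsv [141. 159.  89.] top 0.055 toprect (383.3, -482.7, 59.8, 18.4, 51.3) all (383.7, -480.0, 115.5, 55.1, 47.0)
[236, 246, 45, 63, 1586] hsv [17. 34. 79.] top 0.086 toprect (509.9, -164.8, 63.8, 70.4, 76.9) all (438.8, -174.9, 106.9, 207.9, 80.9)
[180, 250, 42, 59, 1271] hsv [ 15. 111. 111.] top 0.073 toprect (513.0, -310.8, 63.2, 63.4, 61.5) all (455.3, -300.5, 180.8, 83.0, 2.0)
[511, 269, 31, 45, 808] hsv [19. 26. 75.] top 0.131 toprect (530.4, 484.9, 24.0, 25.3, 11.6) all (534.1, 477.9, 51.9, 41.0, 13.9)
[132, 281, 31, 34, 684] hsv [ 88. 173. 103.] top 0.056 toprect (515.6, -429.7, 60.0, 18.6, 2
[... 2101 characters left out ...]
7.4, -296.8, 33.1, 72.6, 21.2)
[363, 249, 18, 29, 442] hsv [ 14.  109.  113.5] top 0.06 toprect (391.2, -168.2, 16.1, 57.7, 33.5) all (391.3, -167.9, 50.5, 121.8, 36.7)
[321, 275, 30, 25, 310] hsv [ 23.   24.  151.5] top 0.03 toprect (423.4, -19.3, 85.6, 89.2, 15.7) all (425.7, -19.4, 89.2, 91.1, 32.7)
[91, 306, 28, 32, 157] hsv [ 16. 103. 134.] top 0.085 toprect (856.8, 494.5, 84.6, 11.0, 0.7) all (855.1, 493.7, 87.8, 12.6, 0.0)
[178, 357, 25, 39, 520] hsv [ 18.  31. 126.] top 0.134 toprect (527.1, 482.9, 23.7, 25.8, 70.0) all (522.5, 479.4, 51.8, 41.1, 0.2)
[294, 360, 27, 44, 385] hsv [ 17.  43. 140.] top 0.026 toprect (293.7, 287.2, 40.7, 127.4, 52.4) all (299.6, 289.1, 42.4, 130.0, 61.2)
```

View pics/crop.png

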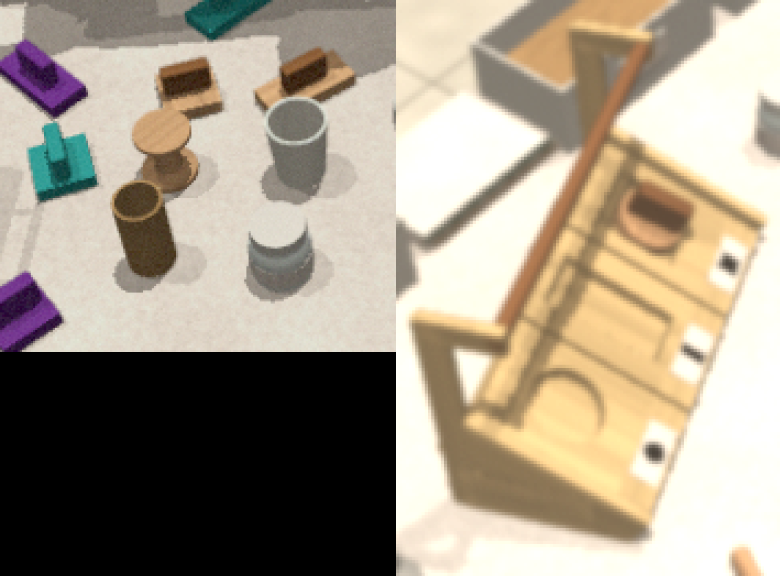

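The cards (dark shapes at crop pixels (728,262), (692,353) and (654,453)) read, from -y to +y: square, oblong, round. The round block is in the square slot. Next I measure the handles and the tidy.

Run:
```python
from h import *
S=dict(np.load("/tmp/scene0.npz"));D=dict(np.load("/tmp/side0.npz"))
yaw=np.radians(22.3);R=np.array([[np.cos(yaw),-np.sin(yaw)],[np.sin(yaw),np.cos(yaw)]])
for n,c in (("scene",S),("side",D)):
    P=cloud(c); z=P[...,2]
    for nm,(x,y) in dict(sq=(.406,-.303),lg=(.391,-.168)).items():
        m=(abs(P[...,0]-x)<.045)&(abs(P[...,1]-y)<.045)&(z>.047)&(z<.064); m&=np.hypot(P[...,0]-.511,P[...,1]+.311)>.04
        m&=np.hypot(P[...,0]-.51,P[...,1]+.165)>.045
        print(n,nm,m.sum(),np.median(z[m]).round(3),rect(P[m]))
        m=(abs(P[...,0]-x)<.065)&(abs(P[...,1]-y)<.065)&(z>.013)&(z<.024)
        print("   base",m.sum(),rect(P[m]))
    # tidy frame coords about rough centre
    Q=P.copy(); Q[...,:2]=(P[...,:2]-[.626,.18])@R
    m=(abs(Q[...,0])<.2)&(abs(Q[...,1])<.2)&(z>.02)
    # rail / posts
    r=m&(z>.235)&(z<.27)&(abs(Q[...,1])<.15); print(n,"rail xt",np.nanpercentile(Q[r][:,0],[2,50,98]).round(4),"z",np.nanpercentile(z[r],[5,50,95]).round(4), "slope",np.polyfit(Q[r][:,1],Q[r][:,0],1).round(4))
    # board plane: RANSAC with normal about (-.5,0,.866)
    w=m&(z<.19); pts=Q[w]; nn=np.array([-.5,0,.8660254]); d=pts@nn
    h,e=np.histogram(d,np.arange(-.1,.3,.002)); dm=e[h.argmax()]+.001; print("plane d mode",dm,h.max())
    for _ in range(3):
        s=abs(pts@nn-dm)<.004; q=pts[s]; cc=q.mean(0); nn=np.linalg.svd(q-cc,full_matrices=False)[2][2]; nn*=np.sign(nn[2]); dm=cc@nn
    print("normal",nn.round(4),dm.round(4),s.sum()," tilt",np.degrees(np.arccos(nn[2])).round(2),"yaw err deg",np.degrees(np.arctan2(nn[1],nn[0])).round(2), "y extent",np.percentile(q[:,1],[.5,99.5]).round(4),"x ext",np.percentile(q[:,0],[.5,99.5]).round(4))
    ty=Q[m&(z>.02)]; print("all y ext",np.percentile(ty[:,1],[.3,99.7]).round(4),"x",np.percentile(ty[:,0],[.3,99.7]).round(4))
    # floor points: 14mm below
    dd=Q@nn-dm
    f=m&(dd<-.009)&(dd>-.019)&(z<.19)&(abs(Q[...,1])<.165)
    ex=np.array([nn[2],0,-nn[0]]);ex/=np.linalg.norm(ex)
    k,L,st,_=cv2.connectedComponentsWithStats(f.astype(np.uint8))
    for i in range(1,k):
        if st[i,4]>60:
            g=Q[L==i]; print("cav",st[i].tolist(),"xs",np.percentile(g@ex,[2,50,98]).round(4),"y",np.percentile(g[:,1],[2,50,98]).round(4),"dd",np.median(dd[L==i]).round(4))
    tp=m&(dd>.03)&(dd<.045)&(z<.2)&(Q[...,1]<-.07)&(Q[...,1]>-.16)
    g=Q[tp]; 
    if len(g)>10: print("round handle n",len(g),"dd",np.percentile(dd[tp],[5,50,95]).round(4),"plane-rect",rect(np.c_[g@ex,g[:,1]]))
```

```text
scene sq 150 0.053 (404.5, -302.5, 23.8, 56.4, 19.2)
   base 283 (405.2, -302.1, 67.9, 68.8, 17.7)
scene lg 139 0.053 (394.7, -167.6, 24.0, 54.2, 36.2)
   base 382 (393.7, -167.8, 54.6, 108.8, 38.5)
scene rail xt [-0.0382 -0.0281 -0.0233] z [0.2389 0.2462 0.2499] slope [ 0.0027 -0.0291]
plane d mode 0.09300000000000017 1863
normal [-4.938e-01  7.000e-04  8.696e-01] 0.0933 3776  tilt 29.59 yaw err deg 179.92 y extent [-0.1874  0.1778] x ext [-0.1395  0.0382]
all y ext [-0.1973  0.1853] x [-0.1382  0.1991]
cav [427, 287, 29, 10, 195] xs [-0.0394 -0.0199  0.0033] y [0.098  0.125  0.1515] dd -0.0135
cav [379, 296, 38, 22, 411] xs [-0.0646 -0.0176  0.0273] y [-0.0154  0.0075  0.0297] dd -0.0138
cav [344, 297, 133, 50, 565] xs [0.0615 0.0663 0.0702] y [-0.1572 -0.009   0.1564] dd -0.014
round handle n 124 dd [0.0319 0.0397 0.0415] plane-rect (0.1, -115.4, 58.0, 18.7, 4.2)
side sq 34 0.055 (406.5, -303.4, 9.3, 59.5, 19.2)
   base 93 (418.9, -296.8, 30.7, 71.7, 23.4)
side lg 80 0.054 (391.6, -168.1, 18.3, 57.1, 36.7)
   base 281 (392.4, -169.4, 50.2, 117.9, 36.4)
side rail xt [-0.0416 -0.0358 -0.0262] z [0.2401 0.2465 0.2516] slope [-0.0001 -0.0352]
plane d mode 0.09500000000000017 1118
normal [-4.975e-01  4.000e-04  8.675e-01] 0.0943 3580  tilt 29.83 yaw err deg 179.96 y extent [-0.1796  0.1868] x ext [-0.1394  0.0161]
all y ext [-0.1953  0.1884] x [-0.1401  0.1988]
cav [236, 271, 40, 32, 484] xs [-0.0605 -0.0032  0.0507] y [-0.0336 -0.0091  0.0158] dd -0.014
cav [231, 306, 24, 23, 364] xs [-0.0372 -0.0061  0.0262] y [0.0774 0.1072 0.136 ] dd -0.0142
round handle n 114 dd [0.0312 0.0381 0.0432] plane-rect (-3.6, -114.9, 56.0, 24.9, 0.4)
```

```bash
cat >> h.py <<'E'
from scipy.spatial.transform import Rotation as Ro
YAW=np.radians(22.3); O=np.array([.626,.18,0])
Rz=Ro.from_euler('z',YAW).as_matrix()
TD=Rz@np.array([[.8660254,0,-.5],[0,1,0],[.5,0,.8660254]])  # columns ex,ey,n in world
def tw(xs,y,d): return O+TD@np.array([xs,y,d])
def tilt(a):  # tool orientation, tool z=-n, tool x at angle a (deg) from ex about n
    return TD@Ro.from_euler('z',a,degrees=True).as_matrix()@np.diag([1.,-1,-1])
def down(a): return Ro.from_euler('z',a,degrees=True).as_matrix()@np.diag([1.,-1,-1])
def Rq(q): return Ro.from_quat(np.roll(q,-1)).as_matrix()
def rel(p0,R0,p,R):
    return (R0.T@(p-p0)*100).round(2).tolist(), Ro.from_matrix(R0.T@R).as_rotvec().round(3).tolist()
def plan(seq,o):
    p,R=o["ee_pos"],Rq(o["orientation"])
    for a,b in seq: print(a.round(3),rel(p,R,a,b)); p,R=a,b
E
python3 - <<'E'
from h import *
from station import get_obs
plan([(tw(-.06,0,.26),tilt(0)),(tw(-.002,-.115,.20),tilt(3))],get_obs())
E
```

```text
[0.458 0.111 0.195] ([46.96, -58.96, 3.63], [0.019, 0.523, -0.076])
[0.576 0.035 0.172] ([5.8, 11.5, 6.0], [-0.0, -0.0, -0.052])
```

Call:
carry_out --increments '[[[23.5,-29.5,1.8],[0,0,0]],[[23.5,-29.5,1.8],[0,0,0]],[[23.5,-29.5,1.8],[0,0,0]],[[23.5,-29.5,1.8],[0,0,0]],[[23.5,-29.5,1.8],[0,0,0]],[[23.5,-29.5,1.8],[0,0,0]],[[23.5,-29.5,1.8],[0,0,0]],[[23.5,-29.5,1.8],[0,0,0]]]' --jaw 5.5 --newtons 40

```text
time: 0.9
ee_pos: [0.3252, -0.2387, 0.2126]
orientation: [-0.001, 0.988, 0.156, 0.0]
force: [0.5, 0.1, 0.1]
finger_gap: 0.0549
finger_force: 0.0
```

Call:
carry_out --increments '[[[23.46,-29.46,1.8],[0.019,0.523,-0.076]],[[23.46,-29.46,1.8],[0.019,0.523,-0.076]],[[23.46,-29.46,1.8],[0.019,0.523,-0.076]],[[23.46,-29.46,1.8],[0.019,0.523,-0.076]],[[23.46,-29.46,1.8],[0.019,0.523,-0.076]],[[23.46,-29.46,1.8],[0.019,0.523,-0.076]],[[23.46,-29.46,1.8],[0.019,0.523,-0.076]],[[23.46,-29.46,1.8],[0.019,0.523,-0.076]]]'

```text
time: 1.7
ee_pos: [0.4578, 0.1136, 0.1954]
orientation: [-0.05, 0.947, 0.188, 0.255]
force: [0.5, -0.7, -0.3]
finger_gap: 0.055
finger_force: 0.0
```

Run:
```python
from h import *
from station import get_obs,vision
o=get_obs();print(o["time"],o["q"].round(3),o["ee_pos"].round(4)); plan([(tw(-.06,0,.26),tilt(0))],o)
c=vision.camera("wrist");np.savez("/tmp/w0.npz",**c)
cv2.imwrite("pics/w0.png",c["img"][:,:,::-1])
P=cloud(c); L=(P-O)@TD
T=c["world_from_camera"];print("cam in tidy",((T[:3,3]-O)@TD).round(3),"axis",(T[:3,2]@TD).round(3))
ok=np.isfinite(L).all(-1)&(abs(L[...,1])<.17)&(abs(L[...,0])<.085)
d=L[...,2]; h,e=np.histogram(d[ok],np.arange(.05,.16,.001)); print("surface d",e[h.argmax()])
print([(round(a,3),int(b)) for a,b in zip(e,h) if b>1500])
```

```text
1.7 [-0.095 -0.582  2.372  0.302  0.9    0.949] [0.4578 0.1136 0.1954]
[0.458 0.111 0.195] ([-0.11, 0.23, -0.03], [-0.0, -0.001, 0.003])
cam in tidy [0.005 0.002 0.401] axis [-0.258  0.001 -0.966]
surface d 0.09200000000000004
[(np.float64(0.077), 3138), (np.float64(0.078), 7620), (np.float64(0.079), 3886), (np.float64(0.09), 1582), (np.float64(0.091), 11713), (np.float64(0.092), 23298), (np.float64(0.093), 10868)]
```

View pics/w0.png

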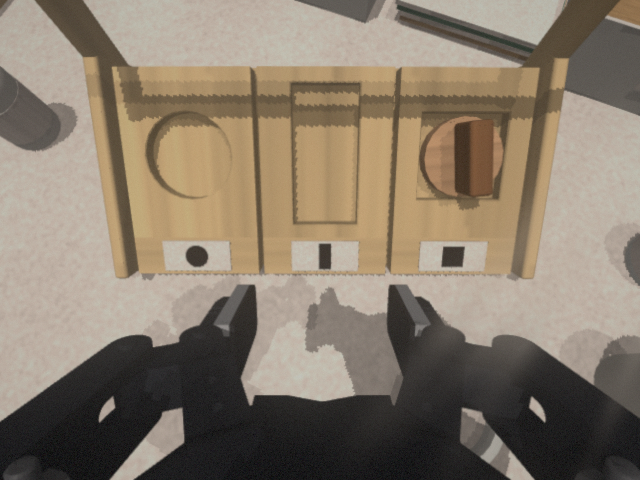

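The wrist view is clear: the round cavity is at (190,155), the oblong at (325,152), and the square with the round block at (462,155), its handle at (475,157). The cards match each cavity. I'll cast the rim outlines onto the rim plane.

```bash
cat >> h.py <<'E'
def uvd(c,d,pix):  # cast pixels onto tidy plane d -> (xs,y)
    p=cv2.undistortPoints(np.asarray(pix,float).reshape(-1,1,2),c["mtx"],c["dist"]).reshape(-1,2)
    T=c["world_from_camera"]; r=(np.c_[p,np.ones(len(p))]@T[:3,:3].T)@TD; o=(T[:3,3]-O)@TD
    t=(d-o[2])/r[:,2]; return (o+r*t[:,None])[:,:2]
E
python3 - <<'E'
from h import *
from station import get_obs
c=dict(np.load("/tmp/w0.npz"));L=(cloud(c)-O)@TD;d=L[...,2]
inb=(abs(L[...,1])<.17)&(L[...,0]<.08)&(L[...,0]>-.1)
b=inb&(abs(d-.0922)<.003);A=L[b];print("plane fit a,b,c",np.linalg.lstsq(np.c_[A[:,:2],np.ones(len(A))],A[:,2],rcond=None)[0].round(4),"y ext",np.percentile(A[:,1],[.2,99.8]),"x",np.percentile(A[:,0],[.2,99.8]))
m=cv2.morphologyEx((inb&(d<.087)&(d>.07)).astype(np.uint8),cv2.MORPH_OPEN,np.ones((3,3)))
k,I,st,_=cv2.connectedComponentsWithStats(m)
for i in range(1,k):
    if st[i,4]>300:
        v,u=np.nonzero(I==i);q=uvd(c,.0922,np.c_[u,v]);f=L[I==i];f=f[abs(f[:,2]-.0782)<.002]
        print(st[i].tolist(),"rim",rect(q),"axis box",np.percentile(q,[.3,99.7],axis=0).round(4).tolist(),"floor",np.percentile(f[:,:2],[.3,99.7],axis=0).round(4).tolist())
t=inb&(d>.124)&(d<.14);print("handle",np.median(d[t]).round(4),rect(L[t]))
t=inb&(abs(d-.0962)<.002)&(L[...,1]<-.06);print("disc",t.sum(),cv2.minEnclosingCircle((L[t][:,:2]*1000).astype(np.float32)), rect(L[t]))
plan([(tw(-.001,-.115,.20),tilt(0))],get_obs())
E
```

```text
plane fit a,b,c [-0.0025  0.0017  0.0925] y ext [-0.1693148   0.16940353] x [-0.09975982  0.06475527]
[291, 84, 69, 139, 9097] rim (-5.0, 0.2, 113.0, 55.1, 0.0) axis box [[-0.0614, -0.0271], [0.0515, 0.0276]] floor [[-0.0625, -0.0278], [0.0528, 0.0282]]
[389, 87, 10, 122, 467] rim (0.3, -56.9, 3.8, 98.2, 89.9) axis box [[-0.0488, -0.0588], [0.0494, -0.055]] floor [[-0.0511, -0.0602], [0.0503, -0.0595]]
[150, 112, 81, 87, 5481] rim (-5.1, 113.3, 67.7, 70.6, 83.2) axis box [[-0.0395, 0.0804], [0.0294, 0.1467]] floor [[-0.0405, 0.0838], [0.0297, 0.1503]]
[420, 113, 86, 38, 997] rim (15.2, -113.5, 29.4, 69.4, 0.3) axis box [[0.0012, -0.148], [0.0301, -0.0789]] floor [[0.0021, -0.1511], [0.031, -0.0824]]
[416, 163, 37, 37, 506] rim (-25.5, -94.4, 31.3, 30.5, 90.0) axis box [[-0.0408, -0.1099], [-0.0103, -0.0788]] floor [[-0.0418, -0.1149], [-0.012, -0.0822]]
handle 0.1319 (-5.4, -114.5, 56.3, 18.5, 6.7)
disc 2597 ((-18.42937469482422, -109.42219543457031), 87.33220672607422) (-18.0, -114.4, 162.7, 107.9, 0.0)
[0.576 0.035 0.173] ([5.61, 12.09, 5.84], [-0.004, -0.001, 0.004])
```

Run:
```python
from h import *
from station import get_obs
a=6.7
plan([(tw(-.0054,-.1145,d),tilt(a)) for d in (.165,.0995,.145)]+[(tw(-.005,.115,.145),tilt(0)),(tw(-.005,.115,.0995),tilt(0))],get_obs())
```

```text
[0.589 0.041 0.14 ] ([5.17, 12.05, 9.34], [-0.004, -0.001, -0.113])
[0.619 0.053 0.083] ([-0.0, 0.0, 6.55], [0.0, -0.0, -0.0])
[0.598 0.045 0.123] ([0.0, 0.0, -4.55], [0.0, -0.0, -0.0])
[0.511 0.257 0.123] ([2.72, -22.79, -0.0], [0.0, 0.0, 0.117])
[0.532 0.266 0.084] ([-0.0, -0.0, 4.55], [0.0, 0.0, 0.0])
```

Call:
carry_out --increments '[[[2.6,6,4.7],[-0.004,-0.001,-0.06]],[[5.17,12.05,9.34],[-0.004,-0.001,-0.113]],[[5.17,12.05,9.34],[-0.004,-0.001,-0.113]],[[5.17,12.05,9.34],[-0.004,-0.001,-0.113]],[[5.17,12.05,9.34],[-0.004,-0.001,-0.113]],[[5.17,12.05,9.34],[-0.004,-0.001,-0.113]],[[5.17,12.05,9.34],[-0.004,-0.001,-0.113]],[[5.17,12.05,9.34],[-0.004,-0.001,-0.113]]]'

```text
time: 2.55
ee_pos: [0.5879, 0.0341, 0.1416]
orientation: [-0.033, 0.936, 0.24, 0.257]
force: [0.7, -0.0, 0.2]
finger_gap: 0.0545
finger_force: 0.0
```

Call:
carry_out --increments '[[[0,0,2],[0,0,0]],[[0,0,4],[0,0,0]],[[0,0,5.5],[0,0,0]],[[0,0,6.5],[0,0,0]],[[0,0,6.5],[0,0,0]],[[0,0,6.5],[0,0,0]],[[0,0,6.5],[0,0,0]]]'

```text
time: 3.25
ee_pos: [0.6187, 0.0454, 0.0852]
orientation: [-0.033, 0.936, 0.24, 0.257]
force: [0.1, 0.1, -0.2]
finger_gap: 0.0551
finger_force: 0.0
```

Run:
```python
from h import *
from station import get_obs,vision
o=get_obs();print(o["time"],o["force"],o["q"].round(3)); plan([(tw(-.0054,-.1145,.0995),tilt(6.7))],o)
cv2.imwrite("pics/w1.png",vision.camera("wrist")["img"][:,:,::-1])
```

```text
3.25 [ 0.1056564   0.08134421 -0.24565074] [-0.205  0.074  2.085  0.512  0.596  0.492]
[0.619 0.053 0.083] ([0.29, -0.69, 0.31], [0.006, 0.001, -0.003])
```

View pics/w1.png

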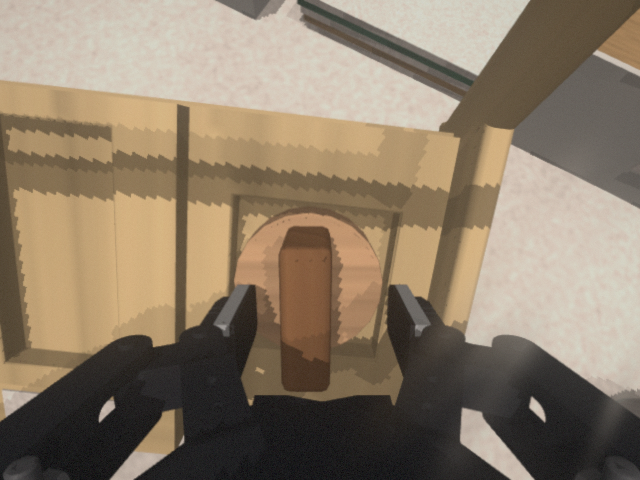

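The handle sits at u≈305 between fingers centred at u≈322, so the tool is about 6 mm to the right. That agrees with the measured residual, so I'll correct it before closing.

Call:
carry_out --increments '[[[0.29,-0.69,0.31],[0.006,0.001,-0.003]],[[0.29,-0.69,0.31],[0.006,0.001,-0.003]],[[0.29,-0.69,0.31],[0.006,0.001,-0.003]],[[0.29,-0.69,0.31],[0.006,0.001,-0.003]],[[0.29,-0.69,0.31],[0.006,0.001,-0.003]]]'

```text
time: 3.8
ee_pos: [0.6187, 0.0534, 0.0824]
orientation: [-0.036, 0.935, 0.242, 0.256]
force: [0.1, 0.7, 0.1]
finger_gap: 0.0552
finger_force: 0.0
```

```bash
cat > chk.py <<'E'
import sys
from h import *
from station import get_obs
o=get_obs(); L=(o["ee_pos"]-O)@TD
a=Ro.from_matrix(TD.T@Rq(o["orientation"])@np.diag([1.,-1,-1])).as_rotvec(degrees=True)
print("t",o["time"],"tidy xs,y,d",L.round(4),"rot",a.round(2),"dq",abs(o["dq"]).max().round(4),"F",o["force"].round(1),"gap",round(o["finger_gap"],4),"ff",o["finger_force"],"q",o["q"].round(2))
E
python3 chk.py
```

```text
t 3.8 tidy xs,y,d [-0.0062 -0.1143  0.0987] rot [0.06 0.05 6.68] dq 0.0025 F [0.1 0.7 0.1] gap 0.0552 ff 0.0 q [-0.19  0.08  2.08  0.52  0.59  0.5 ]
```

Call:
carry_out --increments '[[[0,0,0],[0,0,0]],[[0,0,0],[0,0,0]],[[0,0,0],[0,0,0]],[[0,0,0],[0,0,0]],[[0,0,0],[0,0,0]],[[0,0,0],[0,0,0]],[[0,0,0],[0,0,0]],[[0,0,0],[0,0,0]]]' --jaw 1.0 --newtons 40

```text
time: 4.6
ee_pos: [0.6188, 0.0533, 0.0825]
orientation: [-0.035, 0.935, 0.242, 0.256]
force: [-3.7, -3.1, 3.3]
finger_gap: 0.0176
finger_force: 39.6
```

Call:
carry_out --increments '[[[0,0,-1.5],[0,0,0]],[[0,0,-3],[0,0,0]],[[0,0,-4.5],[0,0,0]],[[0,0,-4.5],[0,0,0]],[[0,0,-4.5],[0,0,0]]]'

```text
time: 5.1
ee_pos: [0.598, 0.0449, 0.1212]
orientation: [-0.036, 0.935, 0.242, 0.256]
force: [-1.2, -0.4, -1.7]
finger_gap: 0.0178
finger_force: 39.4
```

Call:
carry_out --increments '[[[1.3,-4,0],[0,0,0.06]],[[1.8,-8,0],[0,0,0.117]],[[2.72,-13,0],[0,0,0.117]],[[2.72,-18,0],[0,0,0.117]],[[2.72,-22.8,0],[0,0,0.117]],[[2.72,-22.8,0],[0,0,0.117]],[[2.72,-22.8,0],[0,0,0.117]],[[2.72,-22.8,0],[0,0,0.117]]]'

```text
time: 5.9
ee_pos: [0.5113, 0.257, 0.1212]
orientation: [-0.05, 0.948, 0.187, 0.253]
force: [-0.6, -0.5, -1.9]
finger_gap: 0.0174
finger_force: 39.7
```

```bash
python3 chk.py
python3 - <<'E'
from h import *
from station import get_obs,vision
c=vision.camera("wrist");cv2.imwrite("pics/w2.png",c["img"][:,:,::-1]);np.savez("/tmp/w2.npz",**c)
plan([(tw(-.005,.115,.145),tilt(0))],get_obs())
E
```

```text
t 5.9 tidy xs,y,d [-0.006   0.1148  0.1434] rot [ 0.05  0.09 -0.02] dq 0.0301 F [-0.6 -0.5 -1.9] gap 0.0174 ff 39.716836810112 q [ 0.3  -0.14  2.21  0.08  0.55  1.42]
[0.511 0.257 0.123] ([0.07, -0.09, -0.15], [-0.0, 0.001, -0.002])
```

View pics/w2.png

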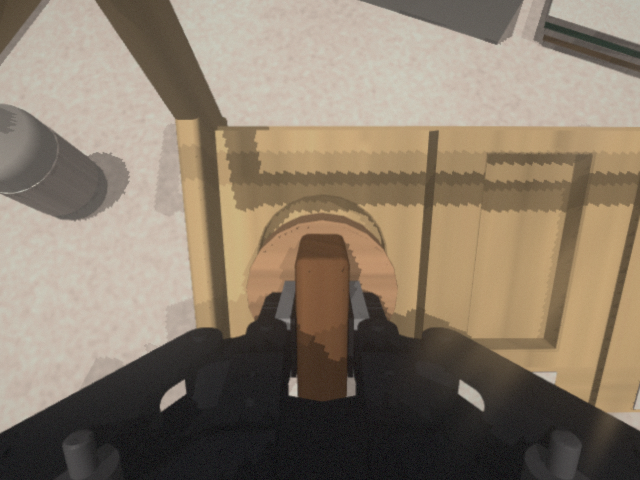

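The round block is held upright, with the cavity outline just visible around its disc at (322,215). Now I insert it.

Call:
carry_out --increments '[[[0,0,1.5],[0,0,0]],[[0,0,3],[0,0,0]],[[0,0,4],[0,0,0]],[[0,0,4.45],[0,0,0]],[[0,0,4.45],[0,0,0]],[[0,0,4.45],[0,0,0]],[[0,0,4.45],[0,0,0]]]'

```text
time: 6.65
ee_pos: [0.532, 0.2656, 0.0835]
orientation: [-0.05, 0.948, 0.186, 0.254]
force: [-0.2, -0.6, -1.3]
finger_gap: 0.0174
finger_force: 40.2
```

```bash
python3 chk.py
```

```text
t 6.65 tidy xs,y,d [-0.0055  0.1148  0.0995] rot [ 0.03  0.03 -0.05] dq 0.005 F [-0.2 -0.6 -1.3] gap 0.0174 ff 40.1895797252655 q [ 0.31 -0.01  2.17  0.09  0.46  1.42]
```

Call:
carry_out --increments '[[[0,0,0.08],[0,0,0]],[[0,0,0.08],[0,0,0]],[[0,0,0.08],[0,0,0]]]'

```text
time: 6.95
ee_pos: [0.532, 0.2661, 0.0826]
orientation: [-0.05, 0.948, 0.187, 0.253]
force: [0.2, 0.1, -0.6]
finger_gap: 0.0179
finger_force: 40.2
```

Call:
carry_out --increments '[[[0,0,0],[0,0,0]],[[0,0,0],[0,0,0]],[[0,0,0],[0,0,0]],[[0,0,0],[0,0,0]],[[0,0,0],[0,0,0]]]' --jaw 4.0

```text
time: 7.45
ee_pos: [0.5321, 0.2661, 0.0827]
orientation: [-0.05, 0.948, 0.187, 0.254]
force: [-0.8, -0.0, 0.4]
finger_gap: 0.0399
finger_force: 0.0
```

Call:
carry_out --increments '[[[0,0,-2],[0,0,0]],[[0,0,-5],[0,0,0]],[[0,0,-9],[0,0,0]],[[0,0,-13],[0,0,0]],[[0,0,-16],[0,0,0]],[[0,0,-16],[0,0,0]],[[0,0,-16],[0,0,0]]]'

```text
time: 8.15
ee_pos: [0.4585, 0.2357, 0.2221]
orientation: [-0.051, 0.948, 0.187, 0.255]
force: [-0.5, -0.3, 0.2]
finger_gap: 0.0399
finger_force: 0.0
```

```bash
python3 chk.py
python3 - <<'E'
from h import *
from station import get_obs,vision
c=vision.camera("wrist");L=(cloud(c)-O)@TD;d=L[...,2]
t=(d>.124)&(d<.14)&(L[...,1]>.06)&(L[...,1]<.165)&(abs(L[...,0])<.06)
print("round handle d",np.percentile(d[t],[5,50,95]).round(4),rect(L[t]))
plan([(np.array([.404,-.3025,.16]),down(109.5))],get_obs())
E
```

```text
t 8.15 tidy xs,y,d [-0.0048  0.1151  0.2593] rot [ 0.04 -0.09 -0.01] dq 0.0474 F [-0.5 -0.3  0.2] gap 0.0399 ff 0.0 q [ 0.29 -0.46  2.25  0.07  0.83  1.44]
round handle d [0.1301 0.1322 0.1334] (-4.4, 115.7, 17.7, 55.8, 89.4)
[ 0.404 -0.302  0.16 ] ([-25.02, 47.73, -7.48], [0.396, -0.417, -1.484])
```

Call:
carry_out --increments '[[[-25.0,47.7,-7.5],[0.396,-0.417,-1.484]],[[-25.0,47.7,-7.5],[0.396,-0.417,-1.484]],[[-25.0,47.7,-7.5],[0.396,-0.417,-1.484]],[[-25.0,47.7,-7.5],[0.396,-0.417,-1.484]],[[-25.0,47.7,-7.5],[0.396,-0.417,-1.484]],[[-25.0,47.7,-7.5],[0.396,-0.417,-1.484]],[[-25.0,47.7,-7.5],[0.396,-0.417,-1.484]],[[-25.0,47.7,-7.5],[0.396,-0.417,-1.484]]]'

```text
time: 9.0
ee_pos: [0.4276, -0.0783, 0.183]
orientation: [-0.02, 0.792, 0.601, 0.109]
force: [0.9, 0.3, -0.2]
finger_gap: 0.04
finger_force: 0.0
```

Run:
```python
from h import *
from station import get_obs
o=get_obs();print(o["q"].round(2),o["ee_pos"].round(3));plan([(np.array([.404,-.3025,.16]),down(109.5))],o)
```

```text
[-0.54 -0.3   2.14  0.23  1.26 -0.33] [ 0.428 -0.078  0.183]
[ 0.404 -0.302  0.16 ] ([-22.28, 3.74, -1.77], [0.158, -0.162, -0.61])
```

Call:
carry_out --increments '[[[-22.3,3.7,-1.8],[0.158,-0.162,-0.61]],[[-22.3,3.7,-1.8],[0.158,-0.162,-0.61]],[[-22.3,3.7,-1.8],[0.158,-0.162,-0.61]],[[-22.3,3.7,-1.8],[0.158,-0.162,-0.61]],[[-22.3,3.7,-1.8],[0.158,-0.162,-0.61]],[[-22.3,3.7,-1.8],[0.158,-0.162,-0.61]],[[-22.3,3.7,-1.8],[0.158,-0.162,-0.61]],[[-22.3,3.7,-1.8],[0.158,-0.162,-0.61]]]'

```text
time: 9.8
ee_pos: [0.4033, -0.2996, 0.1612]
orientation: [0.001, 0.579, 0.815, 0.001]
force: [0.2, -0.0, -0.0]
finger_gap: 0.0402
finger_force: 0.0
```

```bash
cat > blk.py <<'E'
import sys
from h import *
from station import get_obs,vision
x,y=map(float,sys.argv[1:3])
o=get_obs();print(o["time"],o["q"].round(2),o["ee_pos"].round(4),"dq",abs(o["dq"]).max().round(3))
c=vision.camera("wrist");P=cloud(c);z=P[...,2]
cv2.imwrite(sys.argv[3],c["img"][:,:,::-1])
near=np.hypot(P[...,0]-x,P[...,1]-y)<.065
t=near&(z>.046)&(z<.062)&(np.hypot(P[...,0]-x,P[...,1]-y)<.045);print("handle",t.sum(),np.median(z[t]).round(4),rect(P[t]))
t=near&(abs(z-.018)<.005);print("base",t.sum(),np.median(z[t]).round(4),rect(P[t]))
E
python3 blk.py .4045 -.3025 pics/w3.png
```

```text
9.8 [-0.8  -0.01  1.91  0.    1.24 -1.13] [ 0.4033 -0.2996  0.1612] dq 0.021
handle 1821 0.0521 (401.1, -303.4, 17.6, 55.3, 19.5)
base 4574 0.0163 (401.2, -303.6, 66.2, 65.9, 19.5)
```

View pics/w3.png

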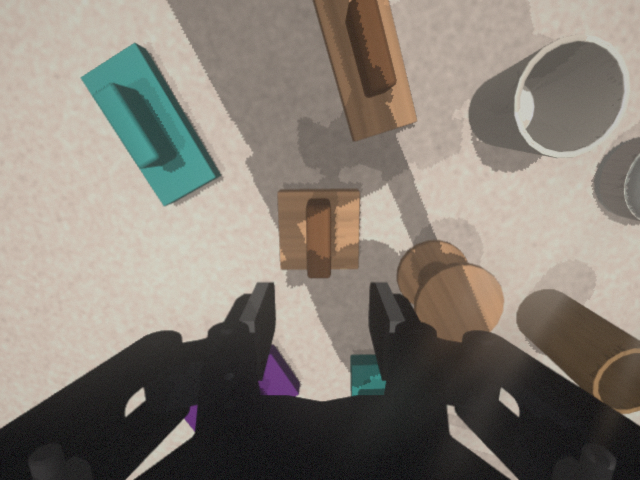

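The square block is at (320,230), aligned with the tool. The spool at (455,300) is clear of the fingers.

Run:
```python
from h import *
from station import get_obs
p=np.array([.4011,-.3035,.021]);plan([(p+[0,0,.06],down(109.5)),(p,down(109.5))],get_obs())
```

```text
[ 0.401 -0.304  0.081] ([-0.28, -0.38, 8.07], [0.003, 0.0, -0.005])
[ 0.401 -0.304  0.021] ([0.0, 0.0, 6.0], [0.0, 0.0, 0.0])
```

Call:
carry_out --increments '[[[-0.28,-0.38,4],[0.003,0,-0.005]],[[-0.28,-0.38,8],[0.003,0,-0.005]],[[-0.28,-0.38,8],[0.003,0,-0.005]],[[-0.28,-0.38,10],[0.003,0,-0.005]],[[-0.28,-0.38,12],[0.003,0,-0.005]],[[-0.28,-0.38,14],[0.003,0,-0.005]],[[-0.28,-0.38,14],[0.003,0,-0.005]],[[-0.28,-0.38,14],[0.003,0,-0.005]]]'

```text
time: 10.65
ee_pos: [0.4022, -0.3051, 0.024]
orientation: [0.001, 0.577, 0.817, -0.0]
force: [0.2, 0.2, 0.7]
finger_gap: 0.04
finger_force: 0.0
```

Run:
```python
from h import *
from station import get_obs
o=get_obs();print(o["time"],o["ee_pos"].round(4),o["force"].round(1))
plan([(np.array([.4011,-.3035,.021]),down(109.5))],o)
```

```text
10.65 [ 0.4022 -0.3051  0.024 ] [0.2 0.2 0.7]
[ 0.401 -0.304  0.021] ([0.19, -0.05, 0.3], [0.001, 0.003, 0.0])
```

Call:
carry_out --increments '[[[0.19,-0.05,0.3],[0,0,0]],[[0.19,-0.05,0.3],[0,0,0]],[[0.19,-0.05,0.3],[0,0,0]],[[0.19,-0.05,0.3],[0,0,0]]]'

```text
time: 11.05
ee_pos: [0.4006, -0.3036, 0.02]
orientation: [0.001, 0.577, 0.817, -0.0]
force: [0.3, -0.1, 0.7]
finger_gap: 0.0399
finger_force: 0.0
```

Call:
carry_out --increments '[[[0,0,0],[0,0,0]],[[0,0,0],[0,0,0]],[[0,0,0],[0,0,0]],[[0,0,0],[0,0,0]],[[0,0,0],[0,0,0]],[[0,0,0],[0,0,0]]]' --jaw 1.0 --newtons 40

```text
time: 11.65
ee_pos: [0.4007, -0.3036, 0.0198]
orientation: [0.001, 0.577, 0.817, -0.0]
force: [0.1, 0.0, 3.7]
finger_gap: 0.0175
finger_force: 40.0
```

Run:
```python
from h import *
from station import get_obs
o=get_obs();p=o["ee_pos"];print(o["time"],p.round(4),o["force"].round(1),o["finger_gap"])
print("block in tool cm",Rq(o["orientation"]).T@(np.array([.4011,-.3035,0])-p)*100)
plan([(p+[0,0,.19],down(109.5)),(tw(-.02,-.1148,.23),tilt(90)),(tw(-.005,-.1148,.145),tilt(90))],o)
```

```text
11.65 [ 0.4007 -0.3036  0.0198] [0.1 0.  3.7] 0.017523555741554307
block in tool cm [-9.07461214e-04  3.99430116e-02  1.97816850e+00]
[ 0.401 -0.304  0.21 ] ([-0.05, 0.02, -19.0], [0.001, 0.003, -0.0])
[0.547 0.024 0.189] ([25.95, 24.73, 2.06], [-0.523, 0.013, -0.048])
[0.598 0.045 0.123] ([0.0, 1.5, 8.5], [0.0, 0.0, 0.0])
```

Call:
carry_out --increments '[[[0,0,-3],[0,0,0]],[[0,0,-7],[0,0,0]],[[0,0,-11],[0,0,0]],[[0,0,-15],[0,0,0]],[[0,0,-19],[0,0,0]],[[0,0,-19],[0,0,0]]]'

```text
time: 12.25
ee_pos: [0.4024, -0.3053, 0.2154]
orientation: [0.006, 0.577, 0.817, -0.001]
force: [-0.2, -0.8, -0.7]
finger_gap: 0.0179
finger_force: 39.7
```

Call:
carry_out --increments '[[[3.2,3.1,0.2],[-0.07,0,0]],[[6.5,6.2,0.5],[-0.13,0,0]],[[9.7,9.3,0.8],[-0.2,0,0]],[[13,12.4,1],[-0.26,0.005,-0.02]],[[16,15.5,1.3],[-0.33,0.01,-0.03]],[[19.5,18.6,1.6],[-0.4,0.01,-0.04]],[[22.7,21.7,1.8],[-0.46,0.013,-0.048]],[[25.95,24.7,2.06],[-0.523,0.013,-0.048]]]'

```text
time: 13.05
ee_pos: [0.5459, 0.0256, 0.1867]
orientation: [0.144, 0.538, 0.802, 0.215]
force: [1.3, 0.2, -2.0]
finger_gap: 0.0171
finger_force: 39.6
```

```bash
python3 chk.py
python3 - <<'E'
from h import *
from station import get_obs
plan([(tw(-.005,-.1148,.145),tilt(90))],get_obs())
E
```

```text
t 13.05 tidy xs,y,d [-0.0216 -0.1125  0.228 ] rot [-4.000e-02  2.000e-02  8.998e+01] dq 0.95 F [ 1.3  0.2 -2. ] gap 0.0171 ff 39.61948871612549 q [-0.3  -0.28  2.19  0.43  0.86 -0.91]
[0.598 0.045 0.123] ([-0.23, 1.66, 8.3], [0.0, 0.001, -0.0])
```

Call:
carry_out --increments '[[[0,0,0],[0,0,0]],[[0,0.5,3],[0,0,0]],[[0,1,6],[0,0,0]],[[0,1.5,8.5],[0,0,0]],[[0,1.5,8.5],[0,0,0]],[[0,1.5,8.5],[0,0,0]],[[0,1.5,8.5],[0,0,0]],[[0,1.5,8.5],[0,0,0]]]'

```text
time: 13.85
ee_pos: [0.5982, 0.0442, 0.1237]
orientation: [0.146, 0.538, 0.802, 0.215]
force: [-0.3, -0.5, -2.0]
finger_gap: 0.0175
finger_force: 39.8
```

```bash
python3 chk.py
python3 - <<'E'
from h import *
from station import get_obs,vision
o=get_obs();plan([(tw(-.005,-.1148,.145),tilt(90)),(tw(-.005,-.1148,.099),tilt(90))],o)
c=vision.camera("wrist");P=cloud(c)
# held block in tool frame
B=(P-o["ee_pos"])@Rq(o["orientation"])
m=(abs(B[...,0])<.045)&(abs(B[...,1])<.045)&(abs(B[...,2]-.0)<.006); print("held base top (tool mm)",m.sum(),np.median(B[m][:,2]) if m.sum() else 0,rect(B[m]) if m.sum()>20 else 0)
L=(P-O)@TD;d=L[...,2]; f=(abs(d-.0782)<.003)&(abs(L[...,0])<.05)&(abs(L[...,1]+.115)<.05);print("cav floor",f.sum(),np.percentile(L[f][:,:2],[.5,99.5],axis=0).round(4).tolist() if f.sum()>20 else 0)
E
```

```text
t 13.85 tidy xs,y,d [-0.005  -0.1151  0.1457] rot [-2.000e-01  7.000e-02  9.005e+01] dq 0.0049 F [-0.3 -0.5 -2. ] gap 0.0175 ff 39.79781985282898 q [-0.22 -0.04  2.12  0.47  0.68 -0.92]
[0.598 0.045 0.123] ([0.03, 0.0, 0.07], [0.001, 0.003, 0.001])
[0.62  0.053 0.083] ([0.0, -0.0, 4.6], [0.0, 0.0, 0.0])
held base top (tool mm) 8515 0.0028093160925167656 (10.0, -1.7, 66.3, 44.6, 90.0)
cav floor 2595 [[-0.0412, -0.0931], [0.0308, -0.0809]]
```

Call:
carry_out --increments '[[[0,0.08,1.5],[0.001,0.003,0]],[[0,0.08,3],[0.001,0.003,0]],[[0,0.08,4],[0.001,0.003,0]],[[0,0.08,4.5],[0.001,0.003,0]],[[0,0.08,4.7],[0.001,0.003,0]],[[0,0.08,4.7],[0.001,0.003,0]],[[0,0.08,4.7],[0.001,0.003,0]]]'

```text
time: 14.6
ee_pos: [0.6194, 0.0539, 0.0831]
orientation: [0.143, 0.537, 0.803, 0.215]
force: [-21.1, -5.6, 16.1]
finger_gap: 0.0176
finger_force: 43.6
```

```bash
python3 chk.py
```

```text
t 14.6 tidy xs,y,d [-0.0052 -0.1142  0.099 ] rot [ 2.00e-01 -2.00e-02  9.01e+01] dq 0.0023 F [-21.1  -5.6  16.1] gap 0.0176 ff 43.648508191108704 q [-0.19  0.08  2.08  0.51  0.6  -0.96]
```

Call:
carry_out --increments '[[[0,0,-0.08],[0,0,0]],[[0,0,-0.08],[0,0,0]]]'

```text
time: 14.8
ee_pos: [0.6203, 0.0536, 0.0836]
orientation: [0.144, 0.538, 0.802, 0.215]
force: [-3.1, -1.7, 3.8]
finger_gap: 0.0173
finger_force: 40.8
```

Call:
carry_out --increments '[[[0,0,0],[0,0,0]],[[0,0,0],[0,0,0]],[[0,0,0],[0,0,0]],[[0,0,0],[0,0,0]],[[0,0,0],[0,0,0]]]' --jaw 4.0

```text
time: 15.3
ee_pos: [0.62, 0.0539, 0.0827]
orientation: [0.143, 0.538, 0.803, 0.215]
force: [-0.1, 0.6, -0.9]
finger_gap: 0.0405
finger_force: 0.0
```

Call:
carry_out --increments '[[[0,0,-2],[0,0,0]],[[0,0,-5],[0,0,0]],[[0,0,-9],[0,0,0]],[[0,0,-13],[0,0,0]],[[0,0,-16],[0,0,0]],[[0,0,-16],[0,0,0]]]'

```text
time: 15.9
ee_pos: [0.5477, 0.0222, 0.2268]
orientation: [0.148, 0.537, 0.802, 0.216]
force: [1.0, 0.4, -0.3]
finger_gap: 0.0402
finger_force: 0.0
```

```bash
python3 chk.py
python3 - <<'E'
from h import *
from station import get_obs,vision
c=vision.camera("wrist");L=(cloud(c)-O)@TD;d=L[...,2]
t=(d>.124)&(d<.145)&(L[...,1]<-.06)&(L[...,1]>-.165)&(abs(L[...,0])<.06)
print("sq handle d",np.percentile(d[t],[5,50,95]).round(4),rect(L[t]))
b=(d>.088)&(d<.112)&(abs(L[...,1]+.115)<.045)&(abs(L[...,0]+.005)<.045)
for lo in (.0925,.0945,.096,.098,.1): print(lo,((d>=lo)&(d<lo+.002)&b).sum(),end=' ')
A=L[b&(abs(d-.0965)<.0025)];print("base",rect(A),np.linalg.lstsq(np.c_[A[:,:2],np.ones(len(A))],A[:,2],rcond=None)[0].round(3))
plan([(np.array([.3945,-.1676,.16]),down(126.7))],get_obs())
E
```

```text
t 15.9 tidy xs,y,d [-0.0012 -0.1163  0.2626] rot [-4.300e-01 -8.000e-02  9.015e+01] dq 0.0712 F [ 1.   0.4 -0.3] gap 0.0402 ff 0.0 q [-0.3  -0.33  2.15  0.41  0.94 -0.87]
sq handle d [0.1299 0.132  0.1332] (-6.7, -115.3, 17.7, 56.1, 0.3)
0.0925 1403 0.0945 2659 0.096 2371 0.098 29 0.1 10 base (-4.7, -114.8, 88.8, 88.8, 0.2) [-0.001  0.002  0.096]
[ 0.394 -0.168  0.16 ] ([-11.77, -21.71, -5.15], [0.524, 0.069, -0.244])
```

The square block is seated: its top is at d=0.132, the same as the round one. Now the oblong block.

Call:
carry_out --increments '[[[-11.8,-21.7,-5.15],[0.524,0.069,-0.244]],[[-11.8,-21.7,-5.15],[0.524,0.069,-0.244]],[[-11.8,-21.7,-5.15],[0.524,0.069,-0.244]],[[-11.8,-21.7,-5.15],[0.524,0.069,-0.244]],[[-11.8,-21.7,-5.15],[0.524,0.069,-0.244]],[[-11.8,-21.7,-5.15],[0.524,0.069,-0.244]],[[-11.8,-21.7,-5.15],[0.524,0.069,-0.244]],[[-11.8,-21.7,-5.15],[0.524,0.069,-0.244]]]'

```text
time: 16.75
ee_pos: [0.3937, -0.1664, 0.1571]
orientation: [-0.003, 0.448, 0.894, -0.0]
force: [-0.1, -0.0, -0.2]
finger_gap: 0.0401
finger_force: 0.0
```

```bash
python3 blk.py .393 -.168 pics/w4.png;  python3 - <<'E'
from h import *
from station import get_obs
p=np.array([.393,-.168,.020]);plan([(p,down(126.7))],get_obs())
E
```

```text
16.75 [-0.58 -0.2   2.09 -0.    1.25 -1.23] [ 0.3937 -0.1664  0.1571] dq 0.02
handle 1886 0.052 (390.8, -168.3, 18.0, 55.1, 37.0)
base 6160 0.0163 (391.3, -168.8, 50.1, 108.7, 36.7)
[ 0.393 -0.168  0.02 ] ([-0.15, -0.15, 13.75], [-0.003, -0.005, 0.002])
```

View pics/w4.png

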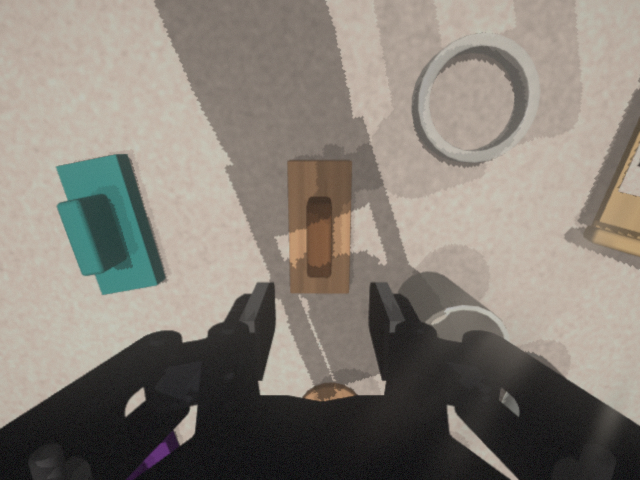

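The oblong block is at (320,225), aligned with the tool. The cup at (450,310) is clear.

Run:
```python
from h import *
from station import get_obs
p=np.array([.3909,-.1685,.020]);plan([(p,down(126.8))],get_obs())
```

```text
[ 0.391 -0.168  0.02 ] ([-0.06, -0.34, 13.75], [-0.003, -0.005, 0.0])
```

Call:
carry_out --increments '[[[-0.06,-0.34,4],[-0.003,-0.005,0]],[[-0.06,-0.34,7],[-0.003,-0.005,0]],[[-0.06,-0.34,9.5],[-0.003,-0.005,0]],[[-0.06,-0.34,11.5],[-0.003,-0.005,0]],[[-0.06,-0.34,13],[-0.003,-0.005,0]],[[-0.06,-0.34,13.5],[-0.003,-0.005,0]],[[-0.06,-0.34,13.5],[-0.003,-0.005,0]],[[-0.06,-0.34,13.5],[-0.003,-0.005,0]]]'

```text
time: 17.6
ee_pos: [0.3912, -0.1694, 0.0235]
orientation: [0.001, 0.448, 0.894, -0.0]
force: [0.8, -0.2, 0.2]
finger_gap: 0.04
finger_force: 0.0
```

Run:
```python
from h import *
from station import get_obs
o=get_obs();print(o["ee_pos"],o["force"].round(1));p=np.array([.3909,-.1685,.020]);plan([(p,down(126.8))],o)
```

```text
[ 0.39123834 -0.16935236  0.0234989 ] [ 0.8 -0.2  0.2]
[ 0.391 -0.168  0.02 ] ([0.09, 0.02, 0.35], [0.0, 0.002, -0.0])
```

Call:
carry_out --increments '[[[0.09,0.02,0.33],[0,0.002,0]],[[0.09,0.02,0.33],[0,0.002,0]],[[0.09,0.02,0.33],[0,0.002,0]],[[0.09,0.02,0.33],[0,0.002,0]]]'

```text
time: 18.0
ee_pos: [0.3901, -0.1687, 0.0196]
orientation: [-0.001, 0.448, 0.894, 0.0]
force: [0.3, 0.0, 0.1]
finger_gap: 0.0399
finger_force: 0.0
```

Call:
carry_out --increments '[[[0,0,0],[0,0,0]],[[0,0,0],[0,0,0]],[[0,0,0],[0,0,0]],[[0,0,0],[0,0,0]],[[0,0,0],[0,0,0]],[[0,0,0],[0,0,0]]]' --jaw 1.0 --newtons 50

```text
time: 18.6
ee_pos: [0.3902, -0.1687, 0.0196]
orientation: [-0.001, 0.448, 0.894, 0.0]
force: [1.1, 0.8, 4.4]
finger_gap: 0.0177
finger_force: 50.0
```

Run:
```python
from h import *
from station import get_obs
o=get_obs();p=o["ee_pos"];print(o["time"],p.round(4),o["force"].round(1),o["finger_gap"])
print("block in tool cm",Rq(o["orientation"]).T@(np.array([.3911,-.1686,0])-p)*100)
plan([(p+[0,0,.19],down(126.8)),(tw(-.02,0,.24),tilt(180)),(tw(-.005,0,.145),tilt(180))],o)
```

```text
18.6 [ 0.3902 -0.1687  0.0196] [1.1 0.8 4.4] 0.017699719786528973
block in tool cm [-0.04393729  0.08039514  1.96470168]
[ 0.39  -0.169  0.21 ] ([0.02, -0.01, -19.0], [-0.0, -0.001, -0.001])
[0.499 0.128 0.198] ([17.24, 26.48, 1.18], [-0.344, -0.445, -1.286])
[0.555 0.151 0.123] ([-1.5, -0.0, 9.5], [0.0, 0.0, 0.0])
```

Call:
carry_out --increments '[[[0,0,-3],[0,0,0]],[[0,0,-7],[0,0,0]],[[0,0,-11],[0,0,0]],[[0,0,-15],[0,0,0]],[[0,0,-19],[0,0,0]],[[0,0,-19],[0,0,0]],[[0,0,-19],[0,0,0]]]'

```text
time: 19.3
ee_pos: [0.3903, -0.1688, 0.2095]
orientation: [-0.0, 0.448, 0.894, 0.0]
force: [0.5, -0.6, -2.2]
finger_gap: 0.0172
finger_force: 49.4
```

Call:
carry_out --increments '[[[2,3,0],[-0.034,-0.044,-0.128]],[[4,6,0],[-0.068,-0.088,-0.256]],[[6,9,0],[-0.1,-0.13,-0.385]],[[8,12,0],[-0.137,-0.177,-0.513]],[[10,15,0],[-0.17,-0.22,-0.64]],[[12,18,0.3],[-0.206,-0.266,-0.77]],[[13.5,21,0.6],[-0.24,-0.31,-0.9]],[[15,23,1],[-0.275,-0.355,-1.03]]]'

```text
time: 20.1
ee_pos: [0.4836, 0.0911, 0.1965]
orientation: [0.207, -0.06, 0.976, 0.042]
force: [-0.0, -0.5, -2.0]
finger_gap: 0.0174
finger_force: 49.4
```

```bash
python3 chk.py
python3 - <<'E'
from h import *
from station import get_obs
plan([(tw(-.02,0,.24),tilt(180))],get_obs())
E
```

```text
t 20.1 tidy xs,y,d [-0.0451 -0.0282  0.2529] rot [  7.79   5.37 165.31] dq 1.2691 F [-0.  -0.5 -2. ] gap 0.0174 ff 49.35183227062225 q [-0.07 -0.43  2.25  0.17  0.93 -1.84]
[0.499 0.128 0.198] ([-1.82, 3.44, 0.88], [-0.065, -0.094, -0.252])
```

Call:
carry_out --increments '[[[-1.0,1.7,0.5],[-0.035,-0.05,-0.13]],[[-1.8,3.4,0.9],[-0.065,-0.094,-0.252]],[[-1.8,3.4,0.9],[-0.065,-0.094,-0.252]],[[-1.8,3.4,0.9],[-0.065,-0.094,-0.252]],[[-1.8,3.4,0.9],[-0.065,-0.094,-0.252]],[[-1.8,3.4,0.9],[-0.065,-0.094,-0.252]]]'

```text
time: 20.7
ee_pos: [0.5003, 0.1248, 0.2005]
orientation: [0.255, -0.183, 0.948, 0.049]
force: [-0.2, -1.0, -1.6]
finger_gap: 0.0174
finger_force: 49.4
```

```bash
python3 chk.py
python3 - <<'E'
from h import *
from station import get_obs
plan([(tw(-.005,0,.145),tilt(180))],get_obs())
E
```

```text
t 20.7 tidy xs,y,d [-0.0186 -0.0034  0.2422] rot [-1.4000e-01  3.5000e-01  1.7959e+02] dq 0.0098 F [-0.2 -1.  -1.6] gap 0.0174 ff 49.383689761161804 q [-0.05 -0.43  2.27  0.28  0.84 -2.14]
[0.555 0.151 0.123] ([-1.35, 0.38, 9.72], [-0.004, 0.002, -0.007])
```

Call:
carry_out --increments '[[[-0.5,0.2,3],[-0.004,0.002,-0.007]],[[-1,0.38,6],[-0.004,0.002,-0.007]],[[-1.35,0.38,8.5],[-0.004,0.002,-0.007]],[[-1.35,0.38,9.7],[-0.004,0.002,-0.007]],[[-1.35,0.38,9.7],[-0.004,0.002,-0.007]],[[-1.35,0.38,9.7],[-0.004,0.002,-0.007]],[[-1.35,0.38,9.7],[-0.004,0.002,-0.007]]]'

```text
time: 21.4
ee_pos: [0.5554, 0.1511, 0.1247]
orientation: [0.255, -0.187, 0.947, 0.05]
force: [0.0, 0.1, -2.0]
finger_gap: 0.0173
finger_force: 49.4
```

```bash
python3 chk.py
python3 - <<'E'
from h import *
from station import get_obs,vision
o=get_obs();plan([(tw(-.005,0,.145),tilt(180))],o)
c=vision.camera("wrist");P=cloud(c);cv2.imwrite("pics/w5.png",c["img"][:,:,::-1])
B=(P-o["ee_pos"])@Rq(o["orientation"])
m=(abs(B[...,0])<.065)&(abs(B[...,1])<.035)&(abs(B[...,2]-.0025)<.004); print("held base top (tool)",m.sum(),np.median(B[m][:,2]),rect(B[m]))
L=(P-O)@TD;d=L[...,2]; f=(abs(d-.0782)<.003)&(abs(L[...,0])<.07)&(abs(L[...,1])<.035);print("cav floor",f.sum(),np.percentile(L[f][:,:2],[.5,99.5],axis=0).round(4).tolist() if f.sum()>20 else 0)
E
```

```text
t 21.4 tidy xs,y,d [-3.700e-03  1.000e-04  1.462e-01] rot [ 1.7000e-01 -0.0000e+00 -1.7992e+02] dq 0.0102 F [ 0.   0.1 -2. ] gap 0.0173 ff 49.40082550048828 q [ 0.02 -0.14  2.2   0.32  0.61 -2.16]
[0.555 0.151 0.123] ([0.13, -0.01, 0.12], [-0.0, 0.002, 0.001])
held base top (tool) 11622 0.002686514914436872 (3.0, -0.1, 50.3, 103.8, 90.0)
cav floor 1384 [[-0.0621, -0.0283], [-0.0547, 0.0277]]
```

View pics/w5.png

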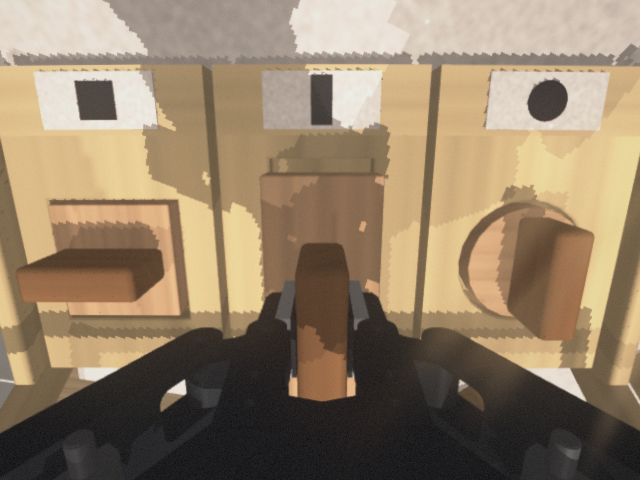

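The oblong block is held over its cavity, whose edge shows at (322,160), and it is aligned. The square block (left) and round block (right) are seated under their matching cards.

Call:
carry_out --increments '[[[0.11,0,1.5],[0,0.002,0.001]],[[0.11,0,3],[0,0.002,0.001]],[[0.11,0,4],[0,0.002,0.001]],[[0.11,0,4.5],[0,0.002,0.001]],[[0.11,0,4.65],[0,0.002,0.001]],[[0.11,0,4.65],[0,0.002,0.001]],[[0.11,0,4.65],[0,0.002,0.001]]]'

```text
time: 22.15
ee_pos: [0.5758, 0.1599, 0.0834]
orientation: [0.254, -0.187, 0.948, 0.05]
force: [0.6, 0.3, -1.6]
finger_gap: 0.0174
finger_force: 49.4
```

```bash
python3 chk.py
```

```text
t 22.15 tidy xs,y,d [-0.0051  0.0004  0.0992] rot [-6.0000e-02  4.0000e-02 -1.7996e+02] dq 0.0028 F [ 0.6  0.3 -1.6] gap 0.0174 ff 49.43965673446655 q [ 0.04  0.    2.16  0.36  0.51 -2.19]
```

Call:
carry_out --increments '[[[0,0,0.08],[0,0,0]],[[0,0,0.08],[0,0,0]],[[0,0,0.08],[0,0,0]]]'

```text
time: 22.45
ee_pos: [0.576, 0.16, 0.0832]
orientation: [0.253, -0.187, 0.948, 0.05]
force: [-10.2, -4.4, 9.8]
finger_gap: 0.0174
finger_force: 51.9
```

Call:
carry_out --increments '[[[0,0,0],[0,0,0]],[[0,0,0],[0,0,0]],[[0,0,0],[0,0,0]],[[0,0,0],[0,0,0]],[[0,0,0],[0,0,0]]]' --jaw 4.0

```text
time: 22.95
ee_pos: [0.576, 0.1601, 0.0821]
orientation: [0.253, -0.187, 0.948, 0.05]
force: [0.2, -0.6, -0.7]
finger_gap: 0.0402
finger_force: 0.0
```

Call:
carry_out --increments '[[[0,0,-2],[0,0,0]],[[0,0,-5],[0,0,0]],[[0,0,-9],[0,0,0]],[[0,0,-13],[0,0,0]],[[0,0,-16],[0,0,0]],[[0,0,-16],[0,0,0]],[[0,0,-16],[0,0,0]],[[0,0,-16],[0,0,0]]]'

```text
time: 23.75
ee_pos: [0.5016, 0.1298, 0.2192]
orientation: [0.252, -0.187, 0.948, 0.05]
force: [0.2, -1.1, 0.5]
finger_gap: 0.0396
finger_force: 0.0
```

```bash
python3 chk.py
python3 - <<'E'
from h import *
from station import get_obs,vision
c=vision.camera("wrist");L=(cloud(c)-O)@TD;d=L[...,2];cv2.imwrite("pics/w6.png",c["img"][:,:,::-1])
for y in (-.115,0,.115):
    t=(d>.124)&(d<.15)&(abs(L[...,1]-y)<.05)&(abs(L[...,0])<.06)
    b=(d>.0945)&(d<.105)&(abs(L[...,1]-y)<.05)&(abs(L[...,0]+.005)<.065); A=L[b]
    print(y,"handle d",np.percentile(d[t],[5,50,95]).round(4),rect(L[t]),"base",rect(A),np.percentile(A[:,2],[5,50,95]).round(4))
E
```

```text
t 23.75 tidy xs,y,d [-0.0066  0.0007  0.2569] rot [-3.1000e-01  1.4000e-01 -1.7998e+02] dq 0.0198 F [ 0.2 -1.1  0.5] gap 0.0396 ff 0.0 q [-0.04 -0.44  2.24  0.27  0.88 -2.12]
-0.115 handle d [0.1273 0.1318 0.1331] (-6.5, -115.5, 17.7, 55.1, 0.4) base (-15.7, -113.6, 76.2, 98.9, 77.6) [0.095  0.0963 0.0976]
0 handle d [0.13   0.1321 0.1333] (-6.0, 0.2, 55.3, 17.6, 0.5) base (-8.7, 2.1, 93.9, 119.9, 85.6) [0.0952 0.0963 0.0975]
0.115 handle d [0.1267 0.1322 0.1336] (-5.3, 115.1, 18.4, 55.1, 89.6) base (-6.7, 118.4, 125.6, 93.4, 1.4) [0.0952 0.0966 0.1008]
```

View pics/w6.png

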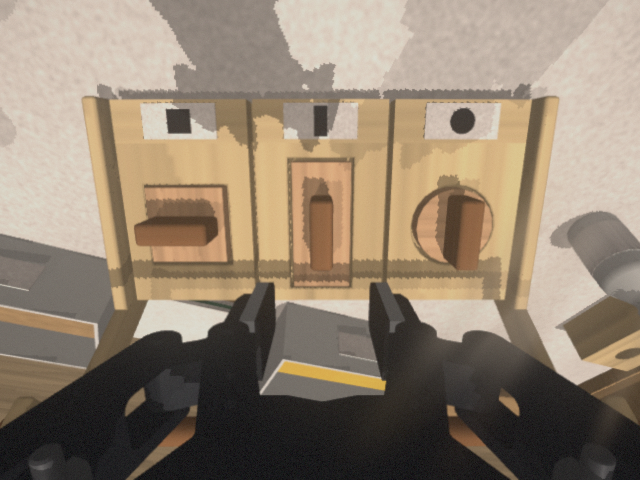

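All three blocks sit flat in their matching slots: square at (185,225), oblong at (320,222) and round at (455,225). Their handle tops are all at d≈0.132, and the gripper is clear, so I'm handing in.

```bash
python3 -c "
from station import ticket
print(ticket.close_job())"
```

```text
the job is handed in; nothing more can be done
None
```

The round, square and oblong blocks were placed in that order, each flat in its own slot and released by 23.75 s; the job is handed in, but no verdict was returned.

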